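# Lower the ratchet lever of the loyalty-card press

## Task

The lever of the card press is held up by a ratchet. With the fingertips only, press the pawl's thumb tab all the way down so that the pawl is clear of the teeth and stays there, then push the lever down past the teeth until it is fully down and the plate lies on the stack of cards; leave the pawl free and let go. Grasp and lift nothing, do not raise the lever, and leave the stamp, ink pad, jar and mug where they stand.

Things in the scene. Friction and masses are not known exactly. Their poses are not given: they have to be found in the camera images.
- press: Grey and steel card press fixed to the counter, base 270 x 125 mm (x, y), 16 high. Origin: centre of the underside; x runs from the lever's grip (-x end) to the pawl's thumb tab (+x end), z up; toothed wheel and pawl are on the +y side. Lever hinge parallel to y through (55, 0, 105) mm, pawl pivot through (120, 34, 147). A fixed stack of cards, 58 x 89 x 9, lies under the lever's hanging plate.
- grip_top (a point): Middle of the top face of the lever's flat black grip (78 mm along the lever, 32 wide, 16 thick), 150 mm from the lever's hinge axis and 8 mm above its centre line. About 200 mm above the counter when raised, 113 when fully down, moving about 30 mm away from the hinge (to the press's -x) on the way. Push here from above.
- tab_top (a point): Middle of the top face of the pawl's dark steel thumb tab (36 x 36 mm, 7 mm thick, fine ribs), 40 mm beyond the pawl's pivot towards the press's +x; about 172 mm above the counter. Pressed fully it sinks 17 mm and moves 6 mm towards the press's +x. Nothing is higher near it on the +x side of the wheel.
- lever (a joint): Angle of the lever above level, rad: 0 = fully down (plate on the cards, hard stop), 0.57 to 0.70 at the start. Stiff hinge: it stays where it is left and takes about 7 N at the grip to push down. While the pawl is in the teeth it moves only about 0.15 rad of slack and cannot go below about 0.54.
- pawl (a joint): Angle of the pawl, rad: 0 = nose in the teeth (start), 0.42 = thumb tab fully down (hard stop). The nose is clear of the teeth above about 0.2. Stiff pivot: no spring, it stays where it is left; about 5 N on the tab moves it.
- rubber_stamp: Wooden rubber stamp, 25 x 46 x 65 mm, loose bystander on the counter. Origin: centre of its underside.
- ink_pad: Closed flat ink pad, 52 x 78 x 17 mm, loose bystander on the counter. Origin: centre of its underside.
- jar: Glass jar with a yellow lid, 64 mm across, 82 mm high, loose bystander on the counter. Origin: centre of its underside.
- mug: Green mug, 65 x 94 x 52 mm with its handle, loose bystander on the counter. Origin: centre of its underside.

How it is judged (in metres and radians):
On the way, in this order (a step that is already met when the one before it is completed fails the run):
1. the pawl is pressed free of the teeth while the lever is still up (value of joint pawl above 0.25 rad and value of joint lever above 0.45 rad), for 0.2 s.
2. the lever is pushed fully down (value of joint lever below 0.05 rad), for 0.2 s.
At the end, for the whole second after the job is handed in: The lever rests fully down (below 0.05 rad, the grip within 8 mm of its stop), the pawl is still free (above 0.25 rad), and stamp, ink pad, jar and mug are within 20 mm of where they stood (value of joint lever below 0.05 rad and value of joint pawl above 0.25 rad and velocity of joint lever between -0.05 and 0.05 rad/s and distance of each of rubber_stamp, ink_pad, jar, mug from where it was at the start of the episode below 0.02 m); the robot touches nothing.
It fails at once if the lever is lifted (above 0.80 rad) (value of joint lever above 0.8 rad).
It fails at once if the lever is forced down over the pawl while it is in the teeth (value of joint pawl below 0.1 rad and value of joint lever between 0.1 and 0.45 rad).
It fails at once if the stamp, ink pad, jar or mug is moved by more than 20 mm or lifted (distance of any of rubber_stamp, ink_pad, jar, mug from where it was at the start of the episode above 0.02 m or height (world z) of any of rubber_stamp, ink_pad, jar, mug above 0.012 m).
It also fails if it takes over 42 s, if anything falls off the work surface, if the arm or the gripper's body presses on something with over 40 N, if the wrist force passes 120 N, or if a joint passes its speed limit or range.

## Robot

A 7-joint arm with a two-finger parallel gripper is mounted at the origin on a cart in front of the work surface, level with it; the furniture and walls round the work are solid. World frame = base frame: x ahead of the robot, y to its left, z up, the work surface at z = 0. Lengths are in m, angles in degrees, forces in N, time in s.
With the tool pointing down it reaches from about 0.425 to 0.8 m from the base axis. Payload 8.3 kg.
Tool frame: the origin (TCP) lies at the very end of the fingers, on their centre line; the grasp point (between the pads) lies 19 mm behind it; z points along the fingers, y is the line along which they close (so a half turn about z gives the same grasp; the last joint's range is limited). The gripper opens to 85 mm and grips with 20 to 120 N. Pads are 22 mm wide; open, the fingers measure 114 mm over their backs; the gripper's body (76 mm by 85 mm) begins 54 mm behind the grasp point. The pads swing forward as they close: fully open they stand 13 mm farther back than shut.
Start: joints at [-75.224, 21.967, 0.94, 78.501, -0.361, 79.538, -2.664], TCP at [0.197, 0.593, 0.231] pointing down, gripper open.
Joint ranges: [-169.22, 169.22], [-14.56, 117.87], [-87.37, 89.26], [10.42, 133.3], [-82.24, 262.24], [0.94, 117.77], [-172.7, 172.7]. Speed limits (degrees/s): [136.94, 136.94, 172.46, 172.46, 180, 180, 180].

## Interface

Orientations are given as [roll, pitch, yaw] about the fixed x, y, z axes, in that order (R = Rz(yaw) Ry(pitch) Rx(roll)).
In Python, from station import * gives the robot as it stands.
- The arm moves only by the tool step_arm, never from a script. Its argument "commands" is one flat list of numbers, 6 for each row, row after row: the shift along the tool's x, y, z in m, then the turn, a rotation vector about the tool's x, y, z in rad. In form: [dx, dy, dz, ax, ay, az, dx, dy, dz, ax, ay, az, ...]. A call has 1 to 12 rows; each row is the pose to reach, as a shift and turn from the pose commanded when the call began, along the tool's axes at that moment; what a row does not reach only later rows make up. A row lasts 1/10 s, in which the tool goes at most 50 mm and 8.59 degrees, less where a joint would pass 70% of its speed; a pose out of reach is approached as far as the arm can. A call with a gripper value outside its range is refused whole. "gripper" is the opening, from 0 (shut) to 1 (fully open), set as the call begins (left out, the last holds). The fingers move at their own pace and stop on an object; "force" is the grip in N (left out, the last holds). Time passes only in rows, so rows that repeat a pose let the fingers close. It gives the time, the measured TCP pose, the force, the opening and the grip force at its end, in the units of the state.
- read_state(): the state, without advancing time (a new reading comes with each control period).
- read_camera(name): name is "scene" or "top"; returns a dict with "image" (400x640x3 uint8, red, green, blue), "intrinsics" (3x3 intrinsics, pixels), "dist_coeffs" ([k1, k2, p1, p2, k3] as OpenCV has them; the pictures are not rectified), "T" (4x4, takes a point from camera to world coordinates). Camera axes: x right, y up, looking along -z (the intrinsics and any distortion apply to the point x, -y, -z); pixel columns grow to the right and rows downward; lengths in m; the calibration is good to about 2 mm. A picture is of the moment at which its call begins. There is no depth.
- close_job(): hands the job in; it is judged then, once.
Trained networks look in a picture, given as the dict that the camera call returned (one of the last four; its "shot" number tells which), for a name from the list of things; names that differ only in an ending like _2 or _b are one class to them, and where a whole thing is asked for, a point or a joint stands for the part that bears it (a point fixed in the world has none). Each returns a list of dicts, best first, with "conf" (0 to 1); they miss things now and then, are a little off and sometimes report something else, mostly with a low value. They report only what shows in the picture. A call takes as long as a camera call.
- outline_of(target, picture): "region" (400x640 bool, what is visible of it) and "rect" ([left, top, right, bottom] in pixels, round what is visible of it).
The state is a dict: "time": time; "joints": joint angles; "dq": joint speeds; "joint_efforts": joint torques, N m; "tool_pos": TCP position; "tcp_rot": TCP orientation; "wrist_force": force on the tool from outside, world axes, zero at the start; "ft_torque": the same for the moment, N m; "grip_width": opening from 0.0 (shut) to 1.0 (fully open); "grip_force": force on a finger pad.
Only numpy, scipy, OpenCV 4.12 (cv2) and the standard library are available. Lean on these libraries where they do the work, as an engineer would, in place of code of your own. Each camera call takes 0.05 s, during which the arm holds its last target. There are 200 camera calls.

## Working session

There is one attempt and no reset: what is moved stays moved. The work goes in short steps, Python scripts to look and compute and a tool call to move; the robot and the scene stay as the last step left them, time stands still between calls to the robot, and variables do not carry over. Pictures are saved under pics/ and viewed, at most 10 in all, crops included, and the job is handed in when it is done.

Besides the shell and the picture viewer there is one more tool, called as name(argument=value, ...) on one line, values as JSON. step_arm: Moves the arm, as the interface text tells. Its arguments: {"type":"object","properties":{"commands":{"type":"array"},"gripper":{"type":"number"},"force":{"type":"number"}},"required":["commands"]}

```bash
mkdir -p pics
cat > h.py <<'E'
from station import *
import numpy as np, cv2
def proj(c,P):
    P=np.atleast_2d(P).astype(float); T=np.linalg.inv(c["T"]); q=P@T[:3,:3].T+T[:3,3]
    q=q*[1,-1,-1]
    return cv2.projectPoints(q,np.zeros(3),np.zeros(3),np.array(c["intrinsics"]),np.array(c["dist_coeffs"]))[0][:,0]
def ray(c,uv):
    p=cv2.undistortPoints(np.array([[uv]],float),np.array(c["intrinsics"]),np.array(c["dist_coeffs"]))[0,0]
    return c["T"][:3,3], c["T"][:3,:3]@np.array([p[0],-p[1],-1])
def onz(c,uv,z):
    o,d=ray(c,uv); return o+d*(z-o[2])/d[2]
E
python3 - <<'E'
from h import *
s=read_state();print(s)
for n in("scene","top"):
    c=read_camera(n);cv2.imwrite(f"pics/{n}0.png",c["image"][:,:,::-1]);print(n,np.round(c["T"],3).tolist())
    for t in("press","grip_top","tab_top","lever","pawl","rubber_stamp","ink_pad","jar","mug"):
        r=outline_of(t,c)
        for k in r[:1]:
            m=k["region"];v,u=np.nonzero(m);print(t,round(k["conf"],2),k["rect"],[u.mean().round(1),v.mean().round(1)])
E
```

```text
{'time': 0.0, 'joints': array([-75.22318014,  22.01531745,   0.93683426,  78.56174986,
        -0.35987184,  79.53841443,  -2.66520352]), 'dq': array([-0.08690926, -0.04640436, -0.05633131, -0.05576558,  0.03810949,
        0.01636138, -0.06556456]), 'joint_efforts': array([ 7.75630269e-04, -6.27591634e+01,  8.44675954e-01, -3.71827769e+01,
        1.66274066e-02,  1.38813659e-02, -1.27198373e-05]), 'tool_pos': array([0.19688065, 0.59264468, 0.2302745 ]), 'tcp_rot': array([-1.79887382e+02,  2.64217814e-03,  1.61623407e+02]), 'wrist_force': array([ 0.39248001, -0.40718011, -0.6598741 ]), 'ft_torque': array([-0.02314751, -0.00889794, -0.01577539]), 'grip_force': 0.0, 'grip_width': 0.9964805489384466}
scene [[-0.561, 0.383, -0.734, -0.096], [-0.828, -0.265, 0.495, 0.548], [-0.005, 0.885, 0.466, 0.519], [0.0, 0.0, 0.0, 1.0]]
press 0.6 [256.8, 142.5, 407.8, 269.3] [np.float64(327.7), np.float64(219.6)]
grip_top 0.93 [297.8, 144.0, 383.5, 235.9] [np.float64(334.1), np.float64(197.2)]
tab_top 0.92 [257.0, 182.1, 322.6, 207.5] [np.float64(287.6), np.float64(191.5)]
lever 0.72 [298.5, 142.6, 
[... 587 characters left out ...]
170.6, 389.4, 251.7] [np.float64(318.3), np.float64(211.9)]
grip_top 0.58 [272.6, 187.3, 384.7, 229.1] [np.float64(332.4), np.float64(207.9)]
tab_top 0.81 [231.6, 186.7, 297.4, 213.3] [np.float64(254.8), np.float64(201.3)]
lever 0.88 [273.7, 194.1, 387.8, 231.3] [np.float64(332.2), np.float64(207.5)]
pawl 0.75 [232.2, 189.6, 298.6, 213.4] [np.float64(256.1), np.float64(201.7)]
rubber_stamp 0.63 [322.7, 254.6, 337.1, 275.9] [np.float64(330.2), np.float64(263.9)]
ink_pad 0.94 [245.9, 242.4, 288.1, 271.0] [np.float64(266.2), np.float64(255.9)]
jar 0.65 [292.5, 123.5, 323.7, 162.1] [np.float64(306.8), np.float64(141.0)]
mug 0.82 [347.0, 139.3, 387.4, 175.5] [np.float64(370.6), np.float64(157.4)]
```

View pics/scene0.png

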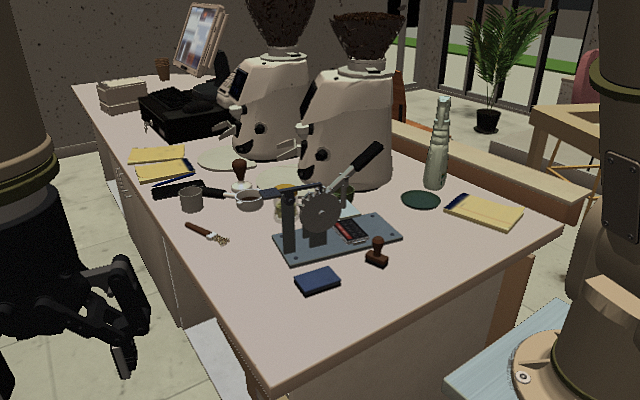

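View pics/top0.png

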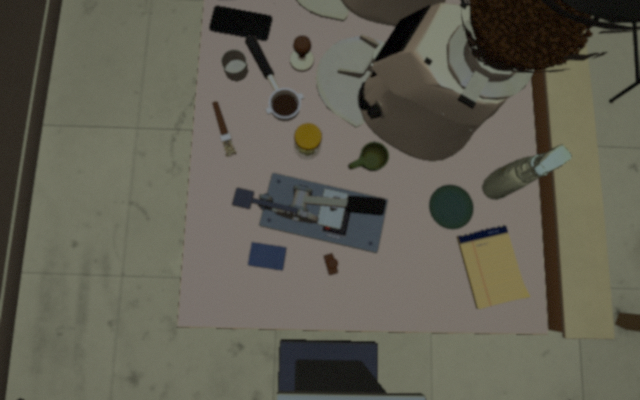

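Run:
```python
from h import *
from scipy.optimize import least_squares
c=read_camera("top");s=read_camera("scene")
B=np.array([[.135,.0625,.016],[.135,-.0625,.016],[-.135,-.0625,.016],[-.135,.0625,.016]])
uvT=np.array([[260,227],[272,174],[387,195],[378,251]],float)
uvS=np.array([[277,263],[272,238],[363,216],[403,237]],float) # refined below
def W(p,P): 
    a=p[2];return np.c_[P[:,0]*np.cos(a)-P[:,1]*np.sin(a)+p[0],P[:,0]*np.sin(a)+P[:,1]*np.cos(a)+p[1],P[:,2]]
tab=np.array([[.16,.034,.172]])
f=lambda p:np.r_[(proj(c,W(p,B))-uvT).ravel(),(proj(c,W(p,tab))-[[243,198]]).ravel()]
r=least_squares(f,[.5,.1,np.pi/2],loss='soft_l1');p=r.x;print(p,np.round(r.fun,1))
def lev(a,l=.15): return np.array([[.055-l*np.cos(a)-.008*np.sin(a)*1,0,.105+l*np.sin(a)+.008*np.cos(a)]])
print("tab",W(p,tab),"lev",[W(p,lev(a)).round(3).tolist() for a in(0,.6)])
K={'T':(c,'top'),'S':(s,'scene')}
for k,(cam,n) in K.items():
    im=cam["image"][:,:,::-1].copy();o=(220,160) if k=='T' else (245,130)
    z=cv2.resize(im[o[1]:o[1]+120,o[0]:o[0]+180],None,fx=4,fy=4,interpolation=cv2.INTER_CUBIC)
    pts=[(B,(0,255,0)),(tab+np.array([[.018,.018,0],[.018,-.018,0],[-.018,-.018,0],[-.018,.018,0]]),(0,0,255)),(np.r_[lev(.57),lev(.635),lev(.7)],(255,0,255)),(np.array([[.12,.034,.147],[.055,0,.105]]),(255,255,0))]
    for P,col in pts:
        for q in proj(cam,W(p,P)): cv2.circle(z,tuple(int(v) for v in ((q-o+.5)*4)),2,col,-1)
    cv2.imwrite(f"pics/ov{k}.png",z)
```

```text
[0.5385126  0.06504035 1.40246395] [-0.7 -0.5 -0.8 -1.6  1.7  1.   1.5 -0.4 -0.4  1.1]
tab [[0.53179934 0.22847514 0.172     ]] lev [[[0.523, -0.029, 0.113]], [[0.526, -0.007, 0.196]]]
```

View pics/ovT.png

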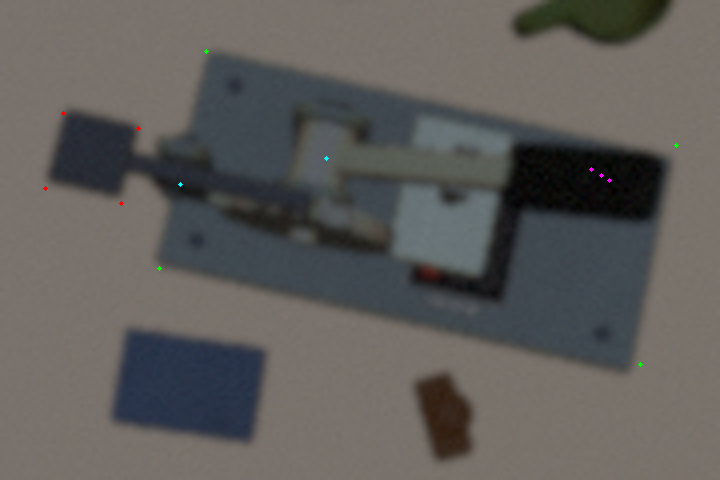

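View pics/ovS.png

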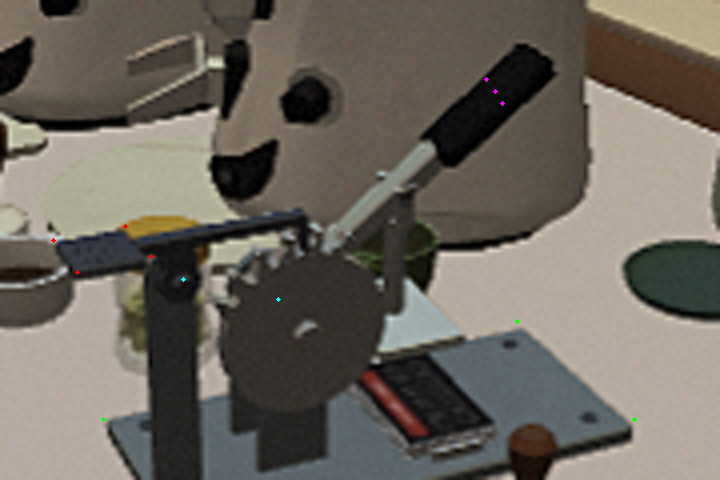

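```bash
cat >> h.py <<'E'
from scipy.optimize import least_squares
B=np.array([[.135,.0625,.016],[.135,-.0625,.016],[-.135,-.0625,.016],[-.135,.0625,.016]])
def W(p,P): 
    P=np.atleast_2d(P);a=p[2];return np.c_[P[:,0]*np.cos(a)-P[:,1]*np.sin(a)+p[0],P[:,0]*np.sin(a)+P[:,1]*np.cos(a)+p[1],P[:,2]]
E
python3 - <<'E'
from h import *
c=read_camera("top");s=read_camera("scene")
t=lambda o,L:np.array(L)/4+o-.375
uvT=t([220,160],[[160,265],[207,52],[668,155],[629,370]])
tT=t([220,160],[[66,110],[140,127],[122,194],[49,180]])
uvS=t([245,130],[[110,428],[520,328],[633,433]])
tS=t([245,130],[[58,244],[75,278],[147,260]])
d=.018;tab=np.array([[d,-d,0],[-d,-d,0],[-d,d,0],[d,d,0]])+[.16,.034,.172]
def f(p):
    return np.r_[(proj(c,W(p,B))-uvT).ravel(),(proj(s,W(p,B[[1,2,3]]))-uvS).ravel(),
     (proj(c,W(p,tab+[*p[3:5],0]))-tT).ravel(),(proj(s,W(p,tab[[0,3,2]]+[*p[3:5],0]))-tS).ravel()]
r=least_squares(f,[.53,.07,1.4,0,0],loss='soft_l1',x_scale=[.1,.1,.1,.01,.01]);p=r.x;print(p,np.round(r.fun.reshape(-1,2),1).tolist())
def lev(a,l,h=.008,y=0): return [.055-l*np.cos(a)-h*np.sin(a)*-1*-1,y,.105+l*np.sin(a)+h*np.cos(a)]
def lev(a,l,h=.008,y=0): return [.055-l*np.cos(a)+h*np.sin(a),y,.105+l*np.sin(a)+h*np.cos(a)]
print("tab",W(p,[.16+p[3],.034+p[4],.172]),"down",W(p,lev(0,.15)),"nose dir",np.degrees(p[2]))
for a in np.arange(.56,.71,.03):
    print(round(a,2),(proj(s,W(p,[lev(a,l) for l in(.111,.15,.189)]))-[245,130])*4,(proj(c,W(p,[lev(a,l) for l in (.111,.189)]))-[220,160])*4, W(p,lev(a,.15)).round(3))
E
```

```text
[ 0.53575588  0.06799339  1.38102415 -0.00354671 -0.00166138] [[-2.1, 0.4], [-0.6, -0.2], [1.1, 0.1], [0.5, 0.9], [-2.0, -2.0], [0.2, -0.6], [0.3, -1.9], [-0.2, -0.3], [0.1, -0.3], [-0.0, 1.5], [-0.7, 0.8], [-1.2, -1.6], [0.1, -2.1], [0.8, -1.2]]
tab [[0.53351042 0.2277381  0.172     ]] down [[ 0.51783554 -0.0253011   0.113     ]] nose dir 79.12685502350425
0.56 [[431.16754379 156.09929683]
 [488.47580306 109.63692624]
 [545.38398177  63.50162237]] [[507.23458576 175.89657508]
 [662.70157443 192.54197054]] [[0.523 0.001 0.191]]
0.59 [[427.92078673 152.0165409 ]
 [484.39155512 103.89073361]
 [540.55300467  56.03148026]] [[503.69513552 174.00260105]
 [657.6081526  189.27500263]] [[0.523 0.004 0.195]]
0.62 [[424.52055034 148.04904666]
 [480.09303889  98.28682153]
 [535.44555096  48.7247766 ]] [[499.95232511 172.08190659]
 [652.10452338 185.93821775]] [[0.524 0.007 0.199]]
0.65 [[420.96890036 144.20118808]
 [475.58222141  92.8315446 ]
 [530.06310779  41.58994964]] [[496.00844928 170.13641193]
 [646.19056888 182.53472215]] [[0.525 0.009 0.202]]
0.68 [[417.26807415 140.47728377]
 [470.86131118  87.53122796]
 [524.40746975  34.63545852]] [[491.86613011 168.16810687]
 [639.86693504 179.06784674]] [[0.525 0.012 0.206]]
```

step_arm(commands=[-0.036,-0.02,0,0,0,0,-0.072,-0.039,0,0,0,0,-0.108,-0.059,0,0,0,0,-0.145,-0.078,0,0,0,0,-0.181,-0.098,0,0,0,0,-0.217,-0.118,0,0,0,0,-0.253,-0.137,0,0,0,0,-0.289,-0.157,0,0,0,0,-0.325,-0.176,0,0,0,0,-0.362,-0.196,0,0,0,0,-0.398,-0.216,0,0,0,0,-0.434,-0.235,0,0,0,0], gripper=0)

```text
time: 2.4
tool_pos: [0.5358, 0.2318, 0.2315]
tcp_rot: [180.0, 0.0, 161.6]
wrist_force: [0.4, 0.3, 0.5]
grip_width: 0.001
grip_force: 0.0
```

step_arm(commands=[0,0,0,0,0,0,0,0,0.01,0,0,0,0,0,0.02,0,0,0,0,0,0.03,0,0,0,0,0,0.03,0,0,0])

```text
time: 2.9
tool_pos: [0.5329, 0.2341, 0.1989]
tcp_rot: [-179.9, -0.2, 161.8]
wrist_force: [0.2, 0.1, 0.2]
grip_width: -0.001
grip_force: 0.0
```

Run:
```python
from h import *
s=read_state();print(s["time"],s["tool_pos"],s["tcp_rot"],s["wrist_force"],s["grip_width"])
ims=[]
for n in("top","scene"):
    c=read_camera(n);im=c["image"][:,:,::-1].copy();q=proj(c,s["tool_pos"])[0];print(n,q)
    q=q.round().astype(int);ims.append(cv2.resize(im[q[1]-60:q[1]+60,q[0]-50:q[0]+50],None,fx=4,fy=4))
cv2.imwrite("pics/near.png",np.hstack(ims))
```

```text
2.9 [0.532939   0.23408176 0.19886951] [-1.79855134e+02 -1.67853980e-01  1.61756268e+02] [0.22369574 0.1371209  0.20630512] -0.0009679277838683453
top [237.68932157 195.69776662]
scene [266.17651075 179.03419181]
```

View pics/near.png

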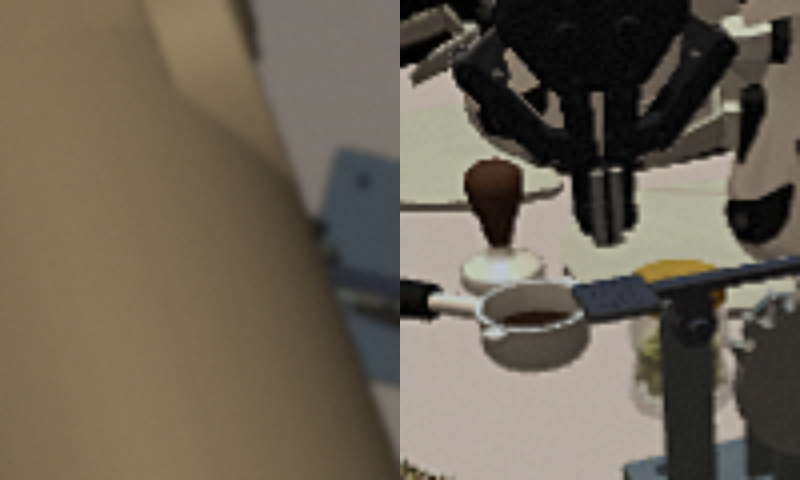

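step_arm(commands=[0,0,0.008,0,0,0,0,0,0.016,0,0,0,0,0,0.022,0,0,0,0,0.001,0.026,0,0,0,0,0.001,0.029,0,0,0,0,0.002,0.032,0,0,0,0,0.003,0.035,0,0,0,0,0.004,0.038,0,0,0,0,0.005,0.041,0,0,0,0,0.005,0.041,0,0,0])

```text
time: 4.0
tool_pos: [0.5363, 0.2394, 0.1607]
tcp_rot: [179.9, -0.0, 161.7]
wrist_force: [-2.2, 2.1, 1.4]
grip_width: -0.001
grip_force: 1.6
```

step_arm(commands=[0,0,0.003,0,0,0,0,0.001,0.005,0,0,0,0,0.001,0.007,0,0,0,0,0.001,0.009,0,0,0,0,0.001,0.009,0,0,0])

```text
time: 4.5
tool_pos: [0.537, 0.2409, 0.1543]
tcp_rot: [179.8, 0.1, 161.7]
wrist_force: [-8.4, 1.9, 19.1]
grip_width: 0.001
grip_force: 8.8
```

Run:
```python
from h import *
s=read_state();print(s["time"],s["tool_pos"],s["wrist_force"],s["grip_width"])
c=read_camera("scene");im=c["image"][:,:,::-1]
cv2.imwrite("pics/near2.png",cv2.resize(im[130:250,235:415],None,fx=4,fy=4))
```

```text
4.5 [0.53695262 0.24085779 0.15430172] [-8.36347752  1.91647102 19.05782243] 0.0014281075552128016
```

View pics/near2.png

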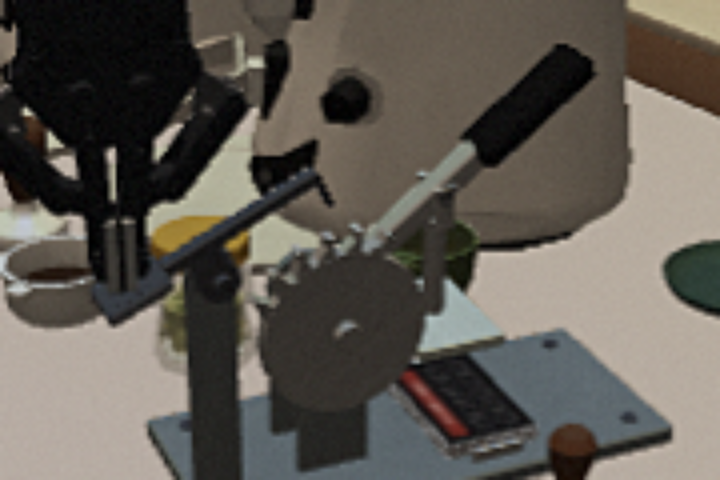

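step_arm(commands=[0,0,-0.02,0,0,0,0,0,-0.05,0,0,0,0,0,-0.085,0,0,0,0,0,-0.115,0,0,0,-0.01,-0.038,-0.115,0,0,0,-0.02,-0.076,-0.115,0,0,0,-0.03,-0.114,-0.115,0,0,0,-0.04,-0.152,-0.115,0,0,0,-0.05,-0.19,-0.115,0,0,0,-0.061,-0.228,-0.115,0,0,0,-0.061,-0.228,-0.115,0,0,0,-0.061,-0.228,-0.115,0,0,0])

```text
time: 5.75
tool_pos: [0.5227, 0.0019, 0.2664]
tcp_rot: [180.0, 0.0, 161.4]
wrist_force: [0.9, 0.7, 0.4]
grip_width: 0.002
grip_force: 0.0
```

Run:
```python
from h import *
s=read_state();print(s["time"],s["tool_pos"],s["wrist_force"],s["grip_width"])
c=read_camera("scene");im=c["image"][:,:,::-1]
cv2.imwrite("pics/near3.png",cv2.resize(im[110:240,245:425],None,fx=4,fy=4))
```

```text
5.75 [0.5226981  0.00188704 0.2664245 ] [0.87921238 0.72682664 0.38809798] 0.0017455357662609628
```

View pics/near3.png

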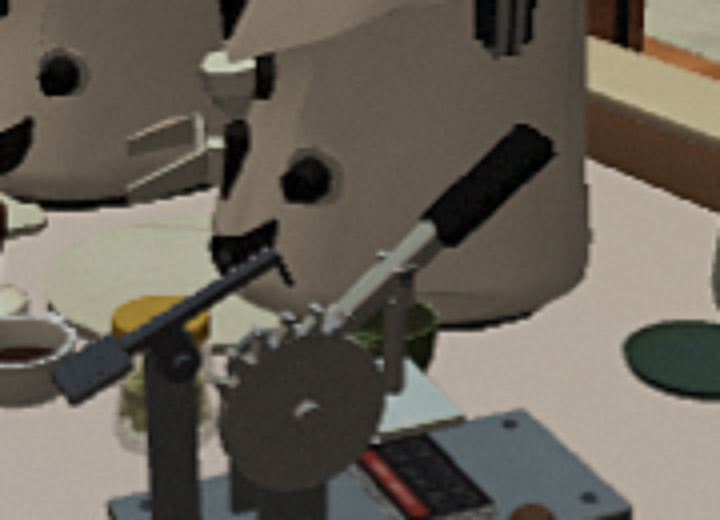

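step_arm(commands=[0,0,0.03,0,0,0,0,0,0.055,0,0,0,0,0,0.062,0,0,0,0,-0.002,0.066,0,0,0,0,-0.004,0.071,0,0,0,-0.001,-0.007,0.077,0,0,0,-0.001,-0.01,0.083,0,0,0,-0.002,-0.013,0.089,0,0,0,-0.002,-0.015,0.095,0,0,0,-0.002,-0.017,0.101,0,0,0,-0.002,-0.017,0.101,0,0,0])

```text
time: 6.9
tool_pos: [0.5201, -0.0129, 0.1661]
tcp_rot: [180.0, 0.1, 161.7]
wrist_force: [0.8, -0.6, 1.9]
grip_width: -0.002
grip_force: 0.4
```

Run:
```python
from h import *
s=read_state();print(s["time"],s["tool_pos"],s["wrist_force"],s["grip_width"])
c=read_camera("scene");im=c["image"][:,:,::-1]
cv2.imwrite("pics/near4.png",cv2.resize(im[110:240,245:425],None,fx=4,fy=4))
```

```text
6.9 [ 0.52014809 -0.01288339  0.16610171] [ 0.79757445 -0.61164341  1.90872926] -0.0017768145094612994
```

View pics/near4.png

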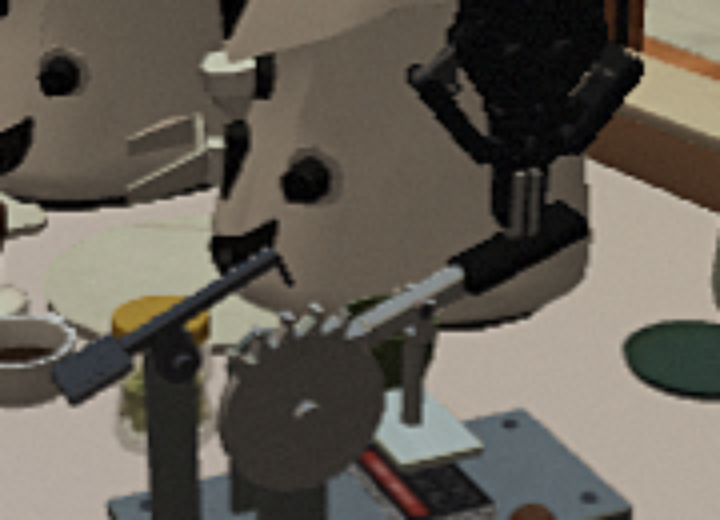

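step_arm(commands=[0,-0.002,0.006,0,0,0,0,-0.004,0.012,0,0,0,-0.001,-0.006,0.018,0,0,0,-0.001,-0.007,0.024,0,0,0,-0.001,-0.008,0.03,0,0,0,-0.001,-0.009,0.036,0,0,0,-0.001,-0.01,0.042,0,0,0,-0.001,-0.01,0.047,0,0,0,-0.001,-0.01,0.05,0,0,0,-0.001,-0.01,0.052,0,0,0,-0.001,-0.01,0.052,0,0,0])

```text
time: 8.05
tool_pos: [0.5175, -0.0236, 0.1138]
tcp_rot: [-180.0, 0.1, 161.6]
wrist_force: [0.2, -2.4, 3.1]
grip_width: 0.001
grip_force: 1.6
```

step_arm(commands=[0,0,0.002,0,0,0,0,0,0.004,0,0,0,0,0,0.005,0,0,0,0,0,0.005,0,0,0,0,0,0.005,0,0,0])

```text
time: 8.55
tool_pos: [0.518, -0.0235, 0.1127]
tcp_rot: [179.9, 0.1, 161.6]
wrist_force: [-15.4, -3.3, 41.2]
grip_width: 0.002
grip_force: 20.6
```

At the hard stop (41 N). Hold done; retreat straight up.

step_arm(commands=[0,0,-0.005,0,0,0,0,0,-0.01,0,0,0,0,0,-0.03,0,0,0,0,0,-0.06,0,0,0,0,0,-0.1,0,0,0,0,0,-0.14,0,0,0,0,0,-0.14,0,0,0,0,0,-0.14,0,0,0])

```text
time: 9.35
tool_pos: [0.5174, -0.0225, 0.2488]
tcp_rot: [179.9, 0.1, 161.7]
wrist_force: [-0.8, 0.6, 0.1]
grip_width: -0.002
grip_force: 0.0
```

Run:
```python
from h import *
s=read_state();print(s["time"],s["tool_pos"],s["wrist_force"],s["dq"].round(2))
c=read_camera("scene");im=c["image"][:,:,::-1]
cv2.imwrite("pics/end.png",cv2.resize(im[130:310,245:425],None,fx=3.3,fy=3.3))
```

```text
9.35 [ 0.51737034 -0.02249154  0.24880164] [-0.83144774  0.64119336  0.05340564] [ 0.13  1.37 -0.12  2.59 -0.06 -0.5   0.04]
```

View pics/end.png

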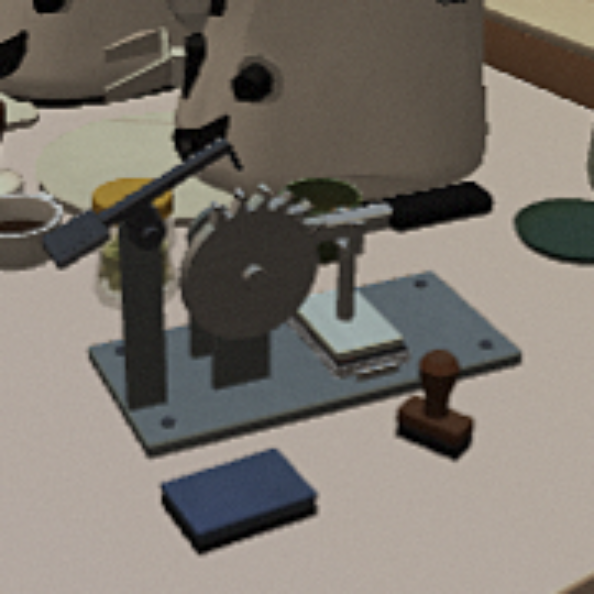

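The plate lies on the cards, the lever is level, the pawl is up and clear, and the bystanders are where they stood.

```bash
python3 -c "
from station import *
print(close_job())"
```

```text
the job is handed in; nothing more can be done
None
```

The job is handed in: the pawl was pressed to its stop and stayed clear of the teeth, the lever is fully down with the plate on the cards, and the last picture shows the arm clear and the stamp, ink pad, jar and mug apparently where they stood; the hand-in call gave no verdict.

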